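# Find the stiff call switch before the sorting shift

### The job

Three of the four call switches on the bean-sorting bench are good and one has gone stiff: press each blue cap straight down where it stands until it clicks (about 5 N) and stays in, but if it resists a steady 8 N or so without clicking, that is the stiff one; do not force it, and never press any cap harder than 14 N. Then take the stiff switch by its cream housing and set it down gently, upright and flat, inside the red tray, its cap still up. Leave the three good switches, clicked in, where they stand, and do not disturb the other things on the bench.

Things in the scene. Friction and masses are not known exactly. Their poses are not given: they have to be found in the camera images.
- switch1_mid (a point): Centre of the housing of one of four look-alike loose call switches: a cream box 64 (x) by 46 (y) by 42 mm high, 0.2 to 0.4 kg, standing on the bench, with a black collar (40 mm wide, 4 mm high) on top from which the blue cap rises. This point is 21 mm above its underside; z up, x along its 64 mm sides. Exactly one of the four is stiff; which, cannot be seen.
- cap1: Round blue cap of switch1, 32 mm wide, centred. Origin: centre of its flat top, 60 mm above the housing's underside when up (orange band shows round its foot), 55 mm when clicked in (band gone). A good cap gives nearly 4 mm up to 4.5 N, then clicks: the force drops and it sinks 5 mm and stays in. The stiff one yields 1 mm per 8 N, does not click below 20 N and springs back.
- latch1 (a joint): Latch of switch1, in m: 0 while up (however far the cap gives on its spring), 0.005 once clicked in; it does not come up again.
- switch2_mid (a point): Centre of the housing of one of four look-alike loose call switches: a cream box 64 (x) by 46 (y) by 42 mm high, 0.2 to 0.4 kg, standing on the bench, with a black collar (40 mm wide, 4 mm high) on top from which the blue cap rises. This point is 21 mm above its underside; z up, x along its 64 mm sides. Exactly one of the four is stiff; which, cannot be seen.
- cap2: Round blue cap of switch2, 32 mm wide, centred. Origin: centre of its flat top, 60 mm above the housing's underside when up (orange band shows round its foot), 55 mm when clicked in (band gone). A good cap gives nearly 4 mm up to 4.5 N, then clicks: the force drops and it sinks 5 mm and stays in. The stiff one yields 1 mm per 8 N, does not click below 20 N and springs back.
- latch2 (a joint): Latch of switch2, in m: 0 while up (however far the cap gives on its spring), 0.005 once clicked in; it does not come up again.
- switch3_mid (a point): Centre of the housing of one of four look-alike loose call switches: a cream box 64 (x) by 46 (y) by 42 mm high, 0.2 to 0.4 kg, standing on the bench, with a black collar (40 mm wide, 4 mm high) on top from which the blue cap rises. This point is 21 mm above its underside; z up, x along its 64 mm sides. Exactly one of the four is stiff; which, cannot be seen.
- cap3: Round blue cap of switch3, 32 mm wide, centred. Origin: centre of its flat top, 60 mm above the housing's underside when up (orange band shows round its foot), 55 mm when clicked in (band gone). A good cap gives nearly 4 mm up to 4.5 N, then clicks: the force drops and it sinks 5 mm and stays in. The stiff one yields 1 mm per 8 N, does not click below 20 N and springs back.
- latch3 (a joint): Latch of switch3, in m: 0 while up (however far the cap gives on its spring), 0.005 once clicked in; it does not come up again.
- switch4_mid (a point): Centre of the housing of one of four look-alike loose call switches: a cream box 64 (x) by 46 (y) by 42 mm high, 0.2 to 0.4 kg, standing on the bench, with a black collar (40 mm wide, 4 mm high) on top from which the blue cap rises. This point is 21 mm above its underside; z up, x along its 64 mm sides. Exactly one of the four is stiff; which, cannot be seen.
- cap4: Round blue cap of switch4, 32 mm wide, centred. Origin: centre of its flat top, 60 mm above the housing's underside when up (orange band shows round its foot), 55 mm when clicked in (band gone). A good cap gives nearly 4 mm up to 4.5 N, then clicks: the force drops and it sinks 5 mm and stays in. The stiff one yields 1 mm per 8 N, does not click below 20 N and springs back.
- latch4 (a joint): Latch of switch4, in m: 0 while up (however far the cap gives on its spring), 0.005 once clicked in; it does not come up again.
- red_tray: Red plastic repair tray, fixed on the bench: 170 (x) by 150 (y) by 28 mm high outside, walls 4 mm, floor 4 mm, empty. Origin at the centre of its underside, z up.
- steel_tray: Bystander: a steel tray of the same size as the red one, empty, fixed; on the other side. Origin under its centre.
- tape: Bystander: roll of yellow tape, 48 mm wide, 18 mm high, lying among the switches. Origin under its centre.
- screwdriver: Bystander: screwdriver lying beyond the switches.
- jar: Bystander: amber glass jar with white lid, 64 mm wide, 85 mm high, beyond the switches.
- bowl: Bystander: steel bowl, 100 mm wide, 45 mm high, beyond the switches.
- scoop: Bystander: spoon lying beyond the switches.

How it is judged:
On the way:
1. the stiff switch has been tried where it stood: its cap pressed with more than 5.5 N without clicking (((contact force between cap1 and the fingers above 5.5 N and value of joint latch1 below 0.001 m and distance of switch1_mid from where it was at the start of the episode below 0.04 m) or (contact force between cap2 and the fingers above 5.5 N and value of joint latch2 below 0.001 m and distance of switch2_mid from where it was at the start of the episode below 0.04 m) or (contact force between cap3 and the fingers above 5.5 N and value of joint latch3 below 0.001 m and distance of switch3_mid from where it was at the start of the episode below 0.04 m) or (contact force between cap4 and the fingers above 5.5 N and value of joint latch4 below 0.001 m and distance of switch4_mid from where it was at the start of the episode below 0.04 m))), for 0.05 s.
At the end, for the whole second after the job is handed in: Three switches clicked in, upright, within 40 mm of where they started. The fourth, not clicked in, rests released, upright (0.12 rad) and flat on the red tray's floor, its centre within 60 mm (tray x) and 55 mm (tray y) of the tray's centre (((x of switch1_mid in the frame of red_tray between -0.06 and 0.06 m and y of switch1_mid in the frame of red_tray between -0.055 and 0.055 m and z of switch1_mid in the frame of red_tray between 0.02 and 0.029 m and angle between switch1_mid's own z axis and vertical below 0.12 rad and value of joint latch1 below 0.001 m and distance of each of switch2_mid, switch3_mid, switch4_mid from where it was at the start of the episode below 0.04 m and angle between each of switch2_mid, switch3_mid, switch4_mid's own z axis and vertical below 0.15 rad and value of joint each of latch2, latch3, latch4 above 0.004 m) or (x of switch2_mid in the frame of red_tray between -0.06 and 0.06 m and y of switch2_mid in the frame of red_tray between -0.055 and 0.055 m and z of switch2_mid in the frame of red_tray between 0.02 and 0.029 m and angle between switch2_mid's own z axis and vertical below 0.12 rad and value of joint latch2 below 0.001 m and distance of each of switch1_mid, switch3_mid, switch4_mid from where it was at the start of the episode below 0.04 m and angle between each of switch1_mid, switch3_mid, switch4_mid's own z axis and vertical below 0.15 rad and value of joint each of latch1, latch3, latch4 above 0.004 m) or (x of switch3_mid in the frame of red_tray between -0.06 and 0.06 m and y of switch3_mid in the frame of red_tray between -0.055 and 0.055 m and z of switch3_mid in the frame of red_tray between 0.02 and 0.029 m and angle between switch3_mid's own z axis and vertical below 0.12 rad and value of joint latch3 below 0.001 m and distance of each of switch1_mid, switch2_mid, switch4_mid from where it was at the start of the episode below 0.04 m and angle between each of switch1_mid, switch2_mid, switch4_mid's own z axis and vertical below 0.15 rad and value of joint each of latch1, latch2, latch4 above 0.004 m) or (x of switch4_mid in the frame of red_tray between -0.06 and 0.06 m and y of switch4_mid in the frame of red_tray between -0.055 and 0.055 m and z of switch4_mid in the frame of red_tray between 0.02 and 0.029 m and angle between switch4_mid's own z axis and vertical below 0.12 rad and value of joint latch4 below 0.001 m and distance of each of switch1_mid, switch2_mid, switch3_mid from where it was at the start of the episode below 0.04 m and angle between each of switch1_mid, switch2_mid, switch3_mid's own z axis and vertical below 0.15 rad and value of joint each of latch1, latch2, latch3 above 0.004 m))); the robot touches nothing.
It fails at once if a cap is pressed or struck with more than 14 N (contact force between any of cap1, cap2, cap3, cap4 and anything else above 14 N).
It fails at once if a switch is dropped: let go and falling faster than 0.5 m/s (some 13 mm of free fall) ((linear speed of switch1 above 0.5 m/s and contact force between switch1 and the fingers below 0.1 N) or (linear speed of switch2 above 0.5 m/s and contact force between switch2 and the fingers below 0.1 N) or (linear speed of switch3 above 0.5 m/s and contact force between switch3 and the fingers below 0.1 N) or (linear speed of switch4 above 0.5 m/s and contact force between switch4 and the fingers below 0.1 N)).
It fails at once if a bystander is moved by more than 30 mm (distance of any of tape, screwdriver, jar, bowl, scoop from where it was at the start of the episode above 0.03 m).
It also fails if it takes over 72 s, if anything falls off the work surface, if the arm or the gripper's body presses on something with over 40 N, if the wrist force passes 120 N, or if a joint passes its speed limit or range.

### The arm

A 7-joint arm with a two-finger parallel gripper is mounted at the origin on the work surface. World frame = base frame: x ahead of the robot, y to its left, z up, the work surface at z = 0. Lengths are in m, angles in rad, forces in N, time in s.
With the tool pointing down it reaches from about 0.35 to 0.775 m from the base axis. Payload 3.1 kg.
Tool frame: the origin (TCP) lies between the finger pads; the fingertips stand 22 mm ahead of it and the grasp point (between the pads) lies 3 mm ahead of it (bot.tip_extent is the distance from the TCP to the fingertips, in m); z points along the fingers, x is the direction in which the jaws open and shut, and the axes are right-handed (so a half turn about z gives the same grasp; the last joint's range is limited). The gripper opens to 85 mm and grips with 20 to 120 N. Pads are 22 mm wide; open, the fingers measure 114 mm over their backs; the gripper's body (76 mm by 85 mm) begins 54 mm behind the grasp point. The pads swing forward as they close: fully open they stand 13 mm farther back than shut.
Start: joints at [1.258, 0.311, 0.014, 1.512, -0.004, 1.319, -0.027], TCP at [0.147, -0.53, 0.253] pointing down, gripper open.
Joint ranges: [-2.7, 2.7], [-0.3, 1.91], [-1.27, 1.3], [0.12, 2.57], [-1.44, 4.58], [0.2, 2.03], [-3.05, 3.05]. Speed limits (rad/s): [2.79, 2.79, 3.14, 3.14, 3.14, 3.14, 3.14].

### API

Orientations are given as a unit quaternion [x, y, z, w].
In Python, from rig import bot, camera, order gives the robot as it stands.
- The arm moves only by the tool jog_arm, never from a script. Its argument "rows" is one flat list of numbers, 5 for each row, row after row: the shift along the tool's x, y, z in mm, then the turn about the tool's z in rad, then the finger opening in mm, from 0 to 85.4. In form: [x, y, z, twist, fingers, x, y, z, twist, fingers, ...]. A call has 1 to 12 rows; each row is the pose to reach, as a shift and turn from the pose commanded when the call began, along the tool's axes at that moment; what a row does not reach only later rows make up. A row lasts 1/8 s, in which the tool goes at most 62.5 mm and 10.7 degrees, less where a joint would pass 70% of its speed; a pose out of reach is approached as far as the arm can. A call with a gripper value outside its range is refused whole. The fingers move at their own pace and stop on an object; "squeeze" is the grip in N (left out, the last holds). Time passes only in rows, so rows that repeat a pose let the fingers close. It gives the time, the measured TCP pose, the force and the opening at its end, in the units of the state.
- bot.state(): the state, without advancing time (a new reading comes with each control period).
- camera(name): name is "scene" or "top" or "wrist"; returns a dict with "pixels" (400x640x3 uint8, red, green, blue), "mtx" (3x3 intrinsics, pixels), "R" (3x3) and "t" (3): a world point X has camera coordinates R X + t. Camera axes: x right, y down, z forward; pixel columns grow to the right and rows downward; lengths in m; the calibration is good to about 2 mm. A picture is of the moment at which its call begins. There is no depth.
- order.close_job(): hands the job in, once; it reports no verdict.
The state is a dict: "t": time; "qpos": joint angles; "joint_velocities": joint speeds; "joint_efforts": joint torques, N m; "eef_pos": TCP position; "orientation": TCP orientation; "force": force on the tool from outside, world axes, zero at the start; "moment": the same for the moment, N m; "finger_gap": opening from 0.0 (shut) to 1.0 (fully open).
Only numpy, scipy, OpenCV 4.12 (cv2) and the standard library are available. Lean on these libraries where they do the work, as an engineer would, in place of code of your own. Each camera call takes 0.05 s, during which the arm holds its last target. There are 200 camera calls.

## Working session

There is one attempt and no reset: what is moved stays moved. The work goes in short steps, Python scripts to look and compute and a tool call to move; the robot and the scene stay as the last step left them, time stands still between calls to the robot, and variables do not carry over. Pictures are saved under pics/ and viewed, about 8 in all and at most 12, crops included, and the job is handed in when it is done.

Besides the shell and the picture viewer there is one more tool, called after "Request:" as a command line: name --argument value ..., lists and objects as JSON in quotes. jog_arm: Moves the arm, as the interface text tells. Its arguments: {"type":"object","properties":{"rows":{"type":"array","items":{"type":"number"}},"squeeze":{"type":"number"}},"required":["rows"]}

```bash
mkdir -p pics; cat > h.py <<'E'
import numpy as np, cv2
from rig import bot, camera, order
def save(n,p): cv2.imwrite(n,cv2.cvtColor(p,cv2.COLOR_RGB2BGR))
def ray(c,u,v):
    d=c["R"].T@np.linalg.inv(c["mtx"])@np.array([u,v,1.]); o=-c["R"].T@c["t"]; return o,d/np.linalg.norm(d)
def onplane(c,u,v,z):
    o,d=ray(c,u,v); return o+d*(z-o[2])/d[2]
def tri(cs,ps):
    A=np.zeros((3,3));b=np.zeros(3);L=[]
    for c,p in zip(cs,ps):
        o,d=ray(c,*p);M=np.eye(3)-np.outer(d,d);A+=M;b+=M@o;L.append((M,o))
    X=np.linalg.solve(A,b); return X,max(np.linalg.norm(M@(X-o)) for M,o in L)
def proj(c,X):
    q=c["mtx"]@(c["R"]@np.asarray(X)+c["t"]); return q[:2]/q[2]
def mask(p,lo,hi):
    return cv2.inRange(cv2.cvtColor(p,cv2.COLOR_RGB2HSV),lo,hi)
def blobs(m,amin=60):
    n,l,s,c=cv2.connectedComponentsWithStats(m); return [(c[i].round(1),s[i]) for i in range(1,n) if s[i][4]>amin]
E
python3 - <<'E'
from h import *
s=bot.state(); print({k:np.round(v,3) for k,v in s.items()}, bot.tip_extent)
T=camera("top");S=camera("scene")
import pickle; pickle.dump((T,S),open("c0.pkl","wb"))
save("pics/top0.png",T["pixels"]);save("pics/scene0.png",S["pixels"])
for n,c in(("T",T),("S",S)):
    print(n,(-c["R"].T@c["t"]).round(3), c["mtx"].round(0).tolist())
    for col,lo,hi in(("blue",(100,100,50),(130,255,255)),("red",(0,150,60),(6,255,255))):
        for b in blobs(mask(c["pixels"],lo,hi)): print(col,*b)
E
```

```text
{'t': np.float64(0.0), 'qpos': array([ 1.258,  0.312,  0.014,  1.513, -0.004,  1.319, -0.027]), 'joint_velocities': array([ 0.   ,  0.   ,  0.002, -0.001, -0.001, -0.   , -0.   ]), 'joint_efforts': array([ 0.0000e+00, -3.7991e+01,  1.4600e-01, -2.3060e+01,  1.2000e-02,
        1.4000e-02,  0.0000e+00]), 'eef_pos': array([ 0.147, -0.529,  0.252]), 'orientation': array([ 0.796, -0.605, -0.001, -0.001]), 'force': array([ 0.415, -0.096,  0.633]), 'moment': array([-0.045, -0.024, -0.008]), 'finger_gap': np.float64(1.002)} 0.022
T [0.547 0.012 1.3  ] [[485.0, 0.0, 314.0], [0.0, 485.0, 188.0], [0.0, 0.0, 1.0]]
blue [285.6 185.4] [280 180  13  12 119]
blue [365.9 198.6] [360 193  13  12 126]
blue [263.5 247.8] [258 242  12  13 127]
blue [355.6 253.1] [350 247  13  13 129]
blue [514.1 333.3] [507 327  15  14 143]
blue [532.9 398.4] [489 397  94   3 196]
red [334.9 151.8] [316 146  38  12 342]
red [178.3 223.7] [ 147  190   63   68 3895]
S [ 1.257 -0.157  0.704] [[417.0, 0.0, 314.0], [0.0, 417.0, 203.0], [0.0, 0.0, 1.0]]
blue [ 62.1 107.2] [   7   74  110   69 5589]
blue [625.1 173.3] [ 602  149   38   57 1380]
blue [343.5 160.2] [338 156  13  10 103]
blue [249.5 173. ] [243 168  14  11 113]
blue [342.9 207.4] [336 202  15  12 140]
blue [248.  215.2] [241 209  15  13 146]
red [435.2 173.8] [ 395  146   84   57 3188]
red [297.3 265. ] [274 256  49  19 575]
```

View pics/top0.png

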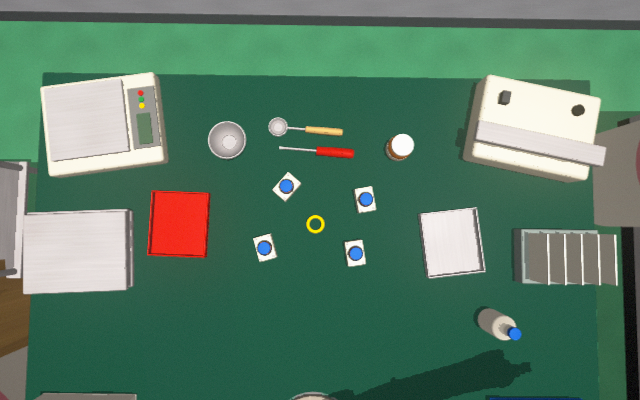

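View pics/scene0.png

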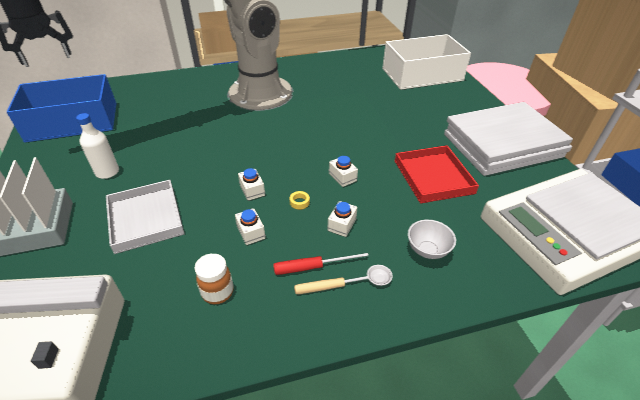

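```bash
python3 - <<'E'
from h import *
import pickle; T,S=pickle.load(open("c0.pkl","rb"))
tp=[(285.6,185.4),(365.9,198.6),(263.5,247.8),(355.6,253.1)]
sp=[(342.9,207.4),(248,215.2),(343.5,160.2),(249.5,173)]
for a,b in zip(tp,sp):
    X,e=tri([T,S],[a,b]); print("cap",X.round(4),"res",round(e,4),"plane.06",onplane(T,*a,.06).round(4))
p=T["pixels"]; hsv=cv2.cvtColor(p,cv2.COLOR_RGB2HSV)
m=cv2.inRange(hsv,(0,0,150),(180,80,255))
for a in tp:
    sub=np.zeros_like(m); u,v=map(int,a); sub[v-18:v+19,u-18:u+19]=m[v-18:v+19,u-18:u+19]
    pts=np.argwhere(sub)[:,::-1].astype(float)
    P=np.array([onplane(T,*q,.042)[:2] for q in pts]).astype(np.float32)
    (c,wh,an)=cv2.minAreaRect(P); print("housing",np.round(c,4),np.round(wh,4),round(an,1))
r=mask(p,(0,150,60),(6,255,255)); r[:,260:]=0
P=np.array([onplane(T,*q,.028)[:2] for q in np.argwhere(r)[:,::-1]]).astype(np.float32)
print("red tray",cv2.minAreaRect(P))
rs=mask(S["pixels"],(0,150,60),(6,255,255)); rs[:,:380]=0
# tray corners two views
def corners(r):
    c=max(cv2.findContours(r,cv2.RETR_EXTERNAL,cv2.CHAIN_APPROX_NONE)[0],key=cv2.contourArea)
    return cv2.approxPolyDP(cv2.convexHull(c),6,True)[:,0].tolist()
print(corners(r),corners(rs))
s=bot.state();Rm=__import__("scipy.spatial.transform",fromlist=["Rotation"]).Rotation.from_quat(s["orientation"]).as_matrix();print(Rm.round(4))
E
```

```text
cap [0.6438 0.077  0.0543] res 0.0004 plane.06 [0.6435 0.0771 0.06  ]
cap [ 0.6125 -0.1297  0.0539] res 0.0001 plane.06 [ 0.6122 -0.1291  0.06  ]
cap [0.4834 0.1309 0.0529] res 0.0004 plane.06 [0.4839 0.1306 0.06  ]
cap [ 0.4729 -0.1043  0.0541] res 0.0003 plane.06 [ 0.4732 -0.1035  0.06  ]
housing [0.6433 0.0764] [0.0466 0.0641] 49.2
housing [ 0.6119 -0.1292] [0.0644 0.0468] 10.6
housing [0.484  0.1298] [0.0642 0.0473] 16.4
housing [ 0.4732 -0.1036] [0.0637 0.0469] 9.1
red tray ((0.6772096157073975, 0.3701331615447998), (0.4545462429523468, 0.17067739367485046), 5.347389221191406)
[[152, 190], [209, 193], [206, 256], [147, 254]] [[447, 146], [476, 191], [420, 202], [396, 153]]
[[ 2.675e-01 -9.636e-01 -7.000e-04]
 [-9.635e-01 -2.675e-01  2.100e-03]
 [-2.200e-03  1.000e-04 -1.000e+00]]
```

Request:
jog_arm --rows '[-54, -71, 0, 0.1, 0, -107, -143, 0, 0.2, 0, -161, -214, 0, 0.271, 0, -215, -285, 20, 0.271, 0, -268, -357, 60, 0.271, 0, -322, -428, 100, 0.271, 0, -322, -428, 130, 0.271, 0, -322, -428, 130, 0.271, 0, -322, -428, 130, 0.271, 0, -322, -428, 130, 0.271, 0, -322, -428, 130, 0.271, 0, -322, -428, 130, 0.271, 0]'

```text
t: 1.6
eef_pos: [0.473, -0.107, 0.1237]
orientation: [-0.706, 0.708, -0.001, -0.0]
force: [-0.1, -0.9, 0.7]
finger_gap: 0.003
```

```bash
python3 - <<'E'
from h import *
import pickle; T,S=pickle.load(open("c0.pkl","rb"))
for a,b in zip([(209,193),(206,256),(147,254),(152,190)],[(420,202),(396,153),(447,146),(476,191)]):
    X,e=tri([T,S],[a,b]);print(X.round(3),round(e,4))
C=np.array([onplane(T,*a,.028)[:2] for a in [(209,193),(206,256),(147,254),(152,190)]]);print(cv2.minAreaRect(C.astype(np.float32)),C.mean(0))
s=bot.state();print(s["eef_pos"].round(4),s["force"].round(2),s["finger_gap"],s["orientation"].round(4))
W=camera("wrist");save("pics/w1.png",W["pixels"])
E
```

```text
[0.624 0.284 0.001] 0.0014
[0.46  0.284 0.027] 0.0016
[0.462 0.437 0.023] 0.0008
[0.63  0.434 0.006] 0.0029
((0.5443972945213318, 0.35733771324157715), (0.15321826934814453, 0.16686876118183136), 88.7396240234375) [0.54370311 0.35665826]
[ 0.473  -0.107   0.1237] [-0.11 -0.93  0.72] 0.00256388930343786 [-7.060e-01  7.082e-01 -6.000e-04 -3.000e-04]
```

View pics/w1.png

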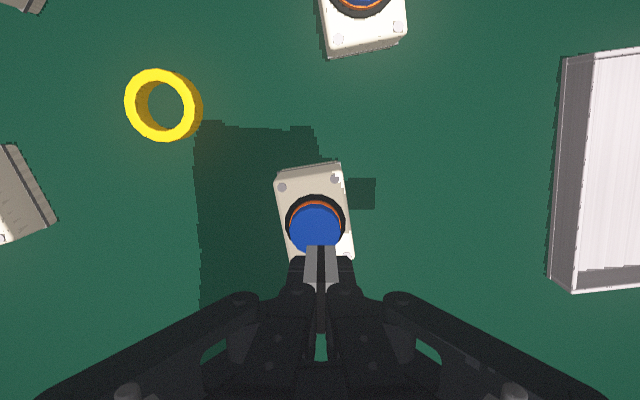

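Request:
jog_arm --rows '[-3, 0, 15, 0, 0, -3, 0, 28, 0, 0, -3, 0, 36, 0, 0, -3, 0, 36, 0, 0, -3, 0, 36, 0, 0]'

```text
t: 2.28
eef_pos: [0.4737, -0.1022, 0.0874]
orientation: [-0.707, 0.707, -0.0, 0.0]
force: [0.6, -0.5, 1.0]
finger_gap: -0.0
```

Request:
jog_arm --rows '[0, 0, 2, 0, 0, 0, 0, 4, 0, 0, 0, 0, 4.5, 0, 0, 0, 0, 5, 0, 0, 0, 0, 5, 0, 0]'

```text
t: 2.9
eef_pos: [0.4734, -0.1022, 0.0824]
orientation: [-0.707, 0.707, -0.0, -0.0]
force: [0.0, 0.3, 1.5]
finger_gap: -0.004
```

Request:
jog_arm --rows '[0, 0, 0.5, 0, 0, 0, 0, 0.5, 0, 0]'

```text
t: 3.15
eef_pos: [0.4734, -0.1022, 0.0821]
orientation: [-0.707, 0.707, -0.0, -0.0]
force: [-1.4, 1.0, 4.1]
finger_gap: -0.003
```

Request:
jog_arm --rows '[0, 0, 0.5, 0, 0, 0, 0, 0.5, 0, 0]'

```text
t: 3.4
eef_pos: [0.4734, -0.1022, 0.0818]
orientation: [-0.707, 0.707, -0.0, -0.0]
force: [-1.9, 0.3, 5.1]
finger_gap: 0.002
```

Request:
jog_arm --rows '[0, 0, 0.5, 0, 0, 0, 0, 0.5, 0, 0]'

```text
t: 3.65
eef_pos: [0.4734, -0.1022, 0.0815]
orientation: [-0.707, 0.707, -0.0, -0.0]
force: [-2.4, 0.2, 7.3]
finger_gap: -0.004
```

Request:
jog_arm --rows '[0, 0, 0.5, 0, 0, 0, 0, 0.5, 0, 0]'

```text
t: 3.9
eef_pos: [0.4734, -0.1022, 0.0812]
orientation: [-0.707, 0.707, -0.0, -0.0]
force: [-3.6, 0.4, 10.1]
finger_gap: 0.001
```

Request:
jog_arm --rows '[0, 0, 0, 0, 0, 0, 0, -10, 0, 0, 0, 0, -30, 0, 0, 14, -55, -30, 0, 0, 27, -110, -30, 0, 0, 27, -139, -30, 0, 0, 27, -139, -30, 0, 0, 27, -139, -15, 0, 0, 27, -139, -6, 0, 0, 27, -139, -4, 0, 0, 27, -139, -4, 0, 0, 27, -139, -4, 0, 0]'

```text
t: 5.4
eef_pos: [0.6126, -0.1293, 0.0848]
orientation: [-0.707, 0.707, -0.0, 0.0]
force: [0.2, 0.1, 0.2]
finger_gap: 0.002
```

Request:
jog_arm --rows '[0, 0, 1.5, 0, 0, 0, 0, 2.5, 0, 0, 0, 0, 3.3, 0, 0, 0, 0, 3.3, 0, 0]'

```text
t: 5.9
eef_pos: [0.6125, -0.1292, 0.0812]
orientation: [-0.707, 0.707, -0.0, 0.0]
force: [-0.3, 1.1, 1.8]
finger_gap: -0.001
```

Request:
jog_arm --rows '[0, 0, 0.5, 0, 0, 0, 0, 0.5, 0, 0]'

```text
t: 6.15
eef_pos: [0.6125, -0.1292, 0.0807]
orientation: [-0.707, 0.707, -0.0, 0.0]
force: [-0.5, 0.7, 1.7]
finger_gap: 0.0
```

Request:
jog_arm --rows '[0, 0, 0.6, 0, 0, 0, 0, 1.2, 0, 0, 0, 0, 1.8, 0, 0, 0, 0, 2.4, 0, 0, 0, 0, 2.8, 0, 0, 0, 0, 3.1, 0, 0, 0, 0, 3.4, 0, 0, 0, 0, 3.4, 0, 0]'

```text
t: 7.15
eef_pos: [0.6121, -0.1292, 0.0768]
orientation: [-0.707, 0.707, 0.0, -0.0]
force: [-0.9, -0.6, -0.2]
finger_gap: 0.001
```

Request:
jog_arm --rows '[0, 0, -15, 0, 0, 0, 0, -30, 0, 0, -50, -8, -30, 0, 0, -100, -16, -30, 0, 0, -150, -24, -30, 0, 0, -206, -31, -30, 0, 0, -206, -31, -30, 0, 0, -206, -31, -15, 0, 0, -206, -31, -8, 0, 0, -206, -31, -6.5, 0, 0, -206, -31, -5.5, 0, 0, -206, -31, -5, 0, 0]'

```text
t: 8.65
eef_pos: [0.6437, 0.0765, 0.0823]
orientation: [-0.707, 0.707, -0.0, 0.0]
force: [-0.1, 0.5, 0.1]
finger_gap: 0.003
```

Request:
jog_arm --rows '[0, 0, 0.3, 0, 0, 0, 0, 0.6, 0, 0]'

```text
t: 8.9
eef_pos: [0.6436, 0.0768, 0.0818]
orientation: [-0.707, 0.707, -0.0, 0.0]
force: [-0.1, -0.2, 1.2]
finger_gap: -0.002
```

Request:
jog_arm --rows '[0, 0, 0.5, 0, 0, 0, 0, 0.7, 0, 0]'

```text
t: 9.15
eef_pos: [0.6436, 0.0768, 0.0811]
orientation: [-0.707, 0.707, -0.0, 0.0]
force: [-0.3, 0.3, 0.4]
finger_gap: -0.002
```

Request:
jog_arm --rows '[0, 0, 0.3, 0, 0, 0, 0, 0.3, 0, 0]'

```text
t: 9.4
eef_pos: [0.6436, 0.0767, 0.0807]
orientation: [-0.707, 0.707, -0.0, 0.0]
force: [0.5, -1.6, 1.0]
finger_gap: 0.002
```

Good switch; press through.

Request:
jog_arm --rows '[0, 0, 0.6, 0, 0, 0, 0, 1.2, 0, 0, 0, 0, 1.8, 0, 0, 0, 0, 2.4, 0, 0, 0, 0, 2.8, 0, 0, 0, 0, 3.1, 0, 0, 0, 0, 3.5, 0, 0, 0, 0, 3.5, 0, 0]'

```text
t: 10.4
eef_pos: [0.643, 0.077, 0.0767]
orientation: [0.707, -0.707, -0.0, 0.0]
force: [-0.2, -0.1, 0.4]
finger_gap: 0.0
```

Request:
jog_arm --rows '[0, 0, -15, 0, 0, 0, 0, -30, 0, 0, -18, 53, -30, 0, 0, -36, 106, -30, 0, 0, -53, 159, -30, 0, 0, -53, 159, -30, 0, 0, -53, 159, -30, 0, 0, -53, 159, -15, 0, 0, -53, 159, -8, 0, 0, -53, 159, -6.5, 0, 0, -53, 159, -5.5, 0, 0, -53, 159, -5, 0, 0]'

```text
t: 11.9
eef_pos: [0.4846, 0.1298, 0.0821]
orientation: [-0.707, 0.707, -0.0, 0.0]
force: [-0.1, -0.7, -0.1]
finger_gap: 0.004
```

Request:
jog_arm --rows '[0, 0, 0.5, 0, 0, 0, 0, 1.0, 0, 0]'

```text
t: 12.15
eef_pos: [0.4846, 0.1299, 0.0812]
orientation: [-0.707, 0.707, -0.0, 0.0]
force: [-0.4, 0.0, 1.2]
finger_gap: 0.001
```

Request:
jog_arm --rows '[0, 0, 0.4, 0, 0, 0, 0, 0.4, 0, 0]'

```text
t: 12.4
eef_pos: [0.4846, 0.1299, 0.0808]
orientation: [-0.707, 0.707, -0.0, 0.0]
force: [-0.2, -0.2, 1.4]
finger_gap: -0.002
```

Request:
jog_arm --rows '[0, 0, 0.6, 0, 0, 0, 0, 1.2, 0, 0, 0, 0, 1.8, 0, 0, 0, 0, 2.4, 0, 0, 0, 0, 2.8, 0, 0, 0, 0, 3.1, 0, 0, 0, 0, 3.6, 0, 0, 0, 0, 3.6, 0, 0]'

```text
t: 13.4
eef_pos: [0.4841, 0.1298, 0.0768]
orientation: [-0.707, 0.707, 0.0, -0.0]
force: [-0.5, -0.1, 0.6]
finger_gap: -0.0
```

Request:
jog_arm --rows '[0, 0, -20, 0, 0, 0, 0, -60, 0, 0, 50, 3, -100, 0, 20, 100, 6, -100, -0.08, 85, 150, 9, -100, -0.159, 85, 200, 11, -100, -0.159, 85, 233, 11, -100, -0.159, 85, 233, 11, -100, -0.159, 85, 233, 11, -100, -0.159, 85, 233, 11, -100, -0.159, 85]'

```text
t: 14.65
eef_pos: [0.4736, -0.1013, 0.177]
orientation: [0.762, -0.648, -0.0, -0.0]
force: [0.1, 1.3, 0.1]
finger_gap: 0.993
```

```bash
python3 - <<'E'
from h import *
s=bot.state();print(s["eef_pos"].round(4),s["force"].round(2),s["finger_gap"])
W=camera("wrist");T=camera("top");S=camera("scene")
save("pics/w2.png",W["pixels"])
g=S["pixels"][140:260,220:380]; save("pics/s2.png",cv2.resize(g,(800,600),interpolation=cv2.INTER_CUBIC))
p=W["pixels"]; print("blue",blobs(mask(p,(100,100,50),(130,255,255)),300))
m=mask(p,(0,0,150),(40,80,255))
for b in blobs(m,1500): print("cream",*b)
print([proj(W,(.473,-.1035,z)).round(1) for z in(.042,.06)])
E
```

```text
[ 0.4736 -0.1013  0.177 ] [0.08 1.27 0.08] 0.99259137013365
blue [(array([393.7,  18.4]), array([ 370,    0,   49,   43, 1720], dtype=int32)), (array([ 20. , 141.6]), array([   0,  120,   45,   44, 1631], dtype=int32)), (array([323.1, 205.6]), array([ 303,  186,   41,   40, 1291], dtype=int32))]
cream [388.1  46.6] [ 359    0   65   69 1864]
cream [ 36.9 138.9] [   0   95   72   88 2339]
cream [323. 193.] [ 295  156   57   81 2325]
[array([323.7, 200.5]), array([323.9, 207. ])]
```

View pics/w2.png

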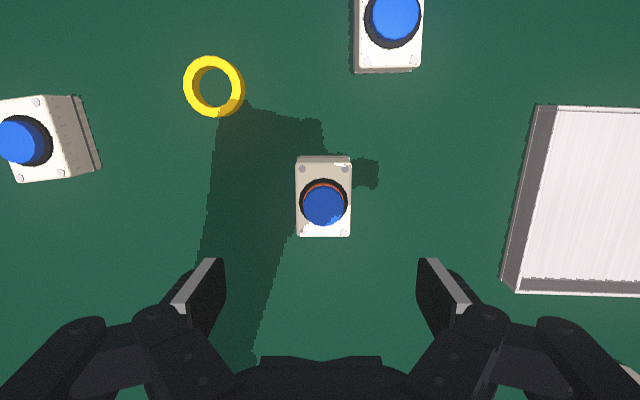

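View pics/s2.png

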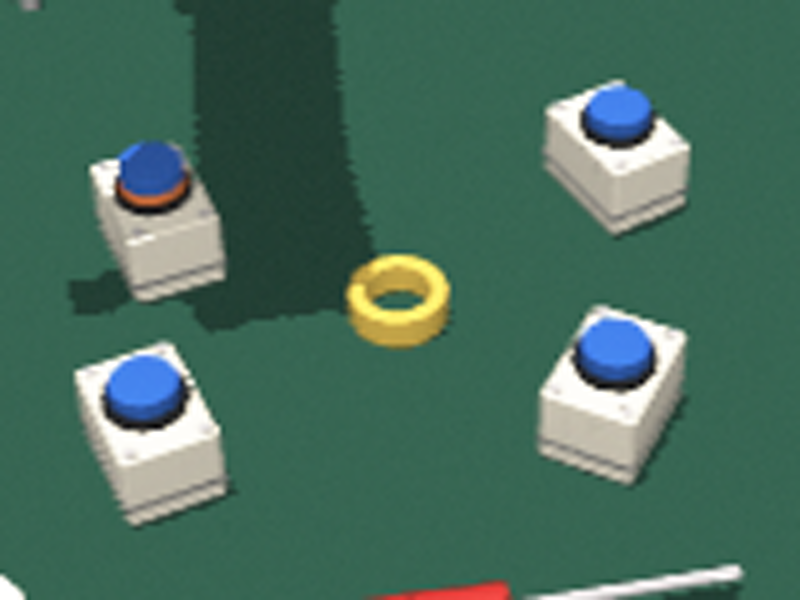

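Request:
jog_arm --rows '[2, 0, 40, 0, 85, 2, 0, 80, 0, 85, 2, 0, 115, 0, 85, 2, 0, 138, 0, 85, 2, 0, 147, 0, 85, 2, 0, 147, 0, 85, 2, 0, 147, 0, 85]'

```text
t: 15.68
eef_pos: [0.4748, -0.1052, 0.0311]
orientation: [0.761, -0.649, 0.001, -0.001]
force: [-0.4, -0.6, -0.1]
finger_gap: 0.997
```

Request:
jog_arm --rows '[0, 0, 0, 0, 65, 0, 0, 0, 0, 55, 0, 0, 0, 0, 50, 0, 0, 0, 0, 46, 0, 0, 0, 0, 40, 0, 0, 0, 0, 36, 0, 0, 0, 0, 36, 0, 0, 0, 0, 36]' --squeeze 30

```text
t: 16.68
eef_pos: [0.4739, -0.1042, 0.0303]
orientation: [0.761, -0.648, -0.0, -0.0]
force: [-0.4, 3.7, 5.0]
finger_gap: 0.528
```

Request:
jog_arm --rows '[0, 0, -3, 0, 36, 0, 0, -10, 0, 36, 0, 0, -30, 0, 36, 0, 0, -60, 0, 36, 0, 0, -95, 0, 36, 0, 0, -100, 0, 36, 0, 0, -100, 0, 36]' --squeeze 40

```text
t: 17.55
eef_pos: [0.4731, -0.1056, 0.1293]
orientation: [0.761, -0.649, -0.0, 0.0]
force: [-0.4, -0.4, -3.9]
finger_gap: 0.533
```

```bash
python3 - <<'E'
from h import *
from scipy.spatial.transform import Rotation as R
s=bot.state();M=R.from_quat(s["orientation"]).as_matrix()
print(s["eef_pos"].round(4),s["force"].round(2),s["finger_gap"],"shift mm",(M.T@(np.array([.5437,.3567,s["eef_pos"][2]])-s["eef_pos"])*1000).round(1), M[:,0].round(3))
W=camera("wrist");S=camera("scene")
o=np.vstack([W["pixels"],S["pixels"]]);save("pics/l3.png",cv2.resize(o,(480,600)))
E
```

```text
[ 0.4731 -0.1056  0.1293] [-0.44 -0.42 -3.9 ] 0.5326717113262835 shift mm [-4.454e+02 -1.426e+02 -2.000e-01] [ 0.158 -0.988  0.   ]
```

View pics/l3.png

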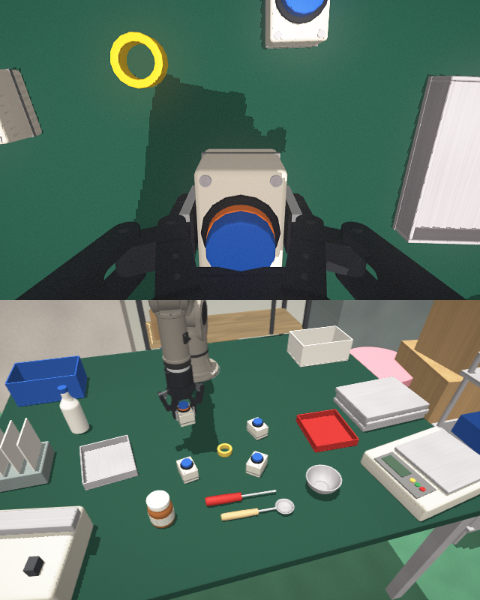

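Request:
jog_arm --rows '[-20, -6, 0, 0, 36, -60, -19, 0, 0.05, 36, -105, -34, 0, 0.1, 36, -150, -48, 0, 0.16, 36, -195, -63, 0, 0.16, 36, -240, -77, 0, 0.16, 36, -285, -92, 0, 0.16, 36, -330, -106, 0, 0.16, 36, -375, -120, 0, 0.16, 36, -410, -132, 0, 0.16, 36, -435, -140, 0, 0.16, 36, -445, -143, 0, 0.16, 36]'

```text
t: 19.15
eef_pos: [0.5428, 0.3585, 0.1276]
orientation: [0.708, -0.707, -0.001, 0.002]
force: [-0.3, 0.7, -3.5]
finger_gap: 0.531
```

```bash
python3 - <<'E'
from h import *
s=bot.state()
print(s["eef_pos"].round(4),s["force"].round(2),s["finger_gap"],s["orientation"].round(3))
W=camera("wrist");S=camera("scene")
o=np.vstack([W["pixels"],S["pixels"]]);save("pics/l4.png",cv2.resize(o,(480,600)))
E
```

```text
[0.5428 0.3585 0.1276] [-0.35  0.69 -3.53] 0.5307764145724498 [ 0.708 -0.707 -0.001  0.002]
```

View pics/l4.png

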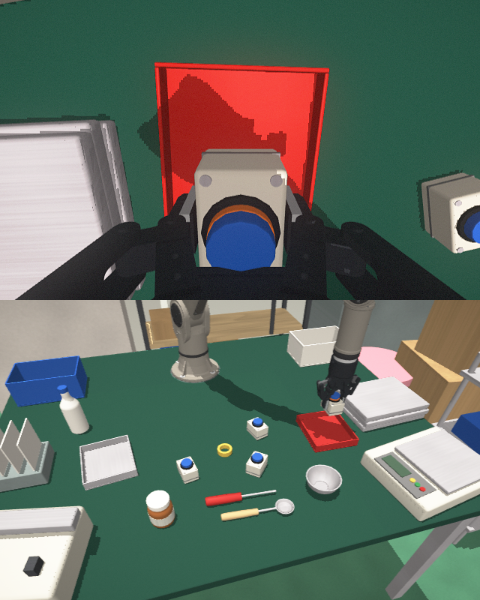

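Request:
jog_arm --rows '[0, 0, 20, 0, 36, 0, 0, 45, 0, 36, 0, 0, 68, 0, 36, 0, 0, 82, 0, 36, 0, 0, 88, 0, 36, 0, 0, 88, 0, 36, 0, 0, 88, 0, 36]'

```text
t: 20.12
eef_pos: [0.5452, 0.3574, 0.0431]
orientation: [-0.707, 0.708, -0.0, 0.001]
force: [0.1, 0.6, -3.8]
finger_gap: 0.535
```

Request:
jog_arm --rows '[0, 0, 2, 0, 36, 0, 0, 4, 0, 36, 0, 0, 5.5, 0, 36, 0, 0, 6.5, 0, 36, 0, 0, 7, 0, 36, 0, 0, 7, 0, 36]'

```text
t: 20.88
eef_pos: [0.5445, 0.3569, 0.0349]
orientation: [-0.707, 0.708, 0.0, -0.0]
force: [0.3, -0.6, -4.3]
finger_gap: 0.532
```

Request:
jog_arm --rows '[0, 0, 0.5, 0, 36, 0, 0, 1, 0, 36, 0, 0, 1, 0, 36]'

```text
t: 21.25
eef_pos: [0.5446, 0.3569, 0.0345]
orientation: [-0.707, 0.708, -0.0, 0.0]
force: [-1.7, -0.9, 0.2]
finger_gap: 0.534
```

Request:
jog_arm --rows '[0, 0, 0, 0, 48, 0, 0, 0, 0, 54, 0, 0, 0, 0, 62, 0, 0, 0, 0, 66, 0, 0, 0, 0, 66, 0, 0, -10, 0, 66, 0, 0, -30, 0, 66, 0, 0, -60, 0, 66, 0, 0, -110, 0, 66, 0, 0, -150, 0, 66, 0, 0, -150, 0, 66, 0, 0, -150, 0, 66]'

```text
t: 22.75
eef_pos: [0.5444, 0.3568, 0.1847]
orientation: [-0.707, 0.707, -0.0, 0.0]
force: [-0.0, -0.6, -0.9]
finger_gap: 0.77
```

```bash
python3 - <<'E'
from h import *
s=bot.state();print(s["t"],s["eef_pos"].round(4),s["force"].round(2),s["finger_gap"])
W=camera("wrist");S=camera("scene")
o=np.vstack([W["pixels"],S["pixels"]]);save("pics/f5.png",cv2.resize(o,(480,600)))
for n,c in(("W",W),("S",S)):
    print(n,[ (b[0],b[1][4]) for b in blobs(mask(c["pixels"],(100,100,50),(130,255,255)),60)])
bw=min((b[0] for b in blobs(mask(W["pixels"],(100,100,50),(130,255,255)),300)),key=lambda q:abs(q[0]-320))
print("cap on .064:",onplane(W,*bw,.064).round(4))
bs=[b[0] for b in blobs(mask(S["pixels"],(100,100,50),(130,255,255)),60) if 380<b[0][0]<490]
if bs: print("tri",tri([W,S],[bw,bs[0]]))
E
```

```text
22.75 [0.5444 0.3568 0.1847] [-0.01 -0.55 -0.86] 0.7700782495655221
W [(array([320.6, 203.9]), np.int32(1255)), (array([581.9, 266.6]), np.int32(1239))]
S [(array([ 62.1, 107.2]), np.int32(5590)), (array([625.1, 173.3]), np.int32(1378)), (array([436.8, 158.7]), np.int32(96)), (array([343.4, 162.2]), np.int32(117)), (array([342.6, 209.7]), np.int32(151)), (array([248.4, 217.3]), np.int32(158))]
cap on .064: [0.5448 0.3572 0.064 ]
tri (array([0.54213408, 0.35695776, 0.05577074]), np.float64(0.0003033278552768187))
```

View pics/f5.png

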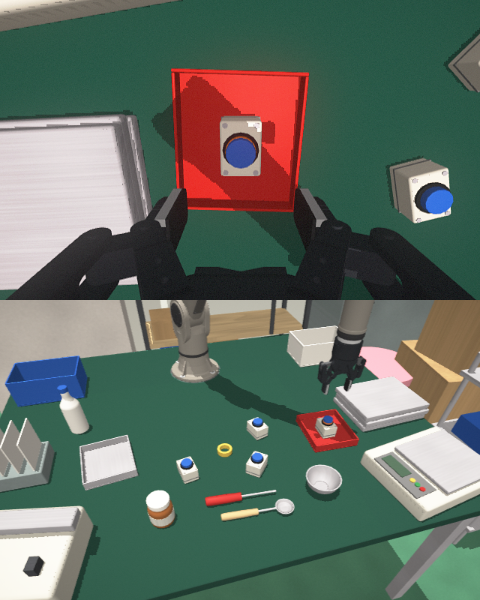

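The stiff switch stands flat and upright in the middle of the red tray (wrist view (240,150)). Its orange band is still visible, and the jaws are clear of it.

```bash
python3 -c "
from h import *
order.close_job()"
```

```text
the job is handed in; nothing more can be done
```

I pressed all four caps and handed the job in at about 23 s. Three switches clicked in, and the stiff one is now in the red tray.

- **Stiff switch:** it was the one at (0.473, −0.104). It resisted about 9 N (a reading of 10.1 N with roughly 1 N of sensor offset) and did not click. I stopped there, well below 14 N.
- **Good switches:** the other three gave softly. After each was pressed through, the force had dropped to near zero. The scene picture showed no orange band on any of them, and they still stand where they were.
- **Placing:** I gripped the stiff switch by its housing and lowered it until its weight came off the gripper, then let go. The last pictures show it upright with its band still visible. Its cap is at about (0.545, 0.357), and the tray's centre is at about (0.544, 0.357).
- **Bystanders and arm:** none of the bystanders looks moved in the pictures, though I did not measure them. The open gripper hangs clear, about 15 cm above the tray.

One disagreement: triangulated from blue blob centroids, cap heights came out 6 to 8 mm below the stated heights, both at the start and in the tray. I put this down to the scene camera also seeing the sides of the caps. First touch came at fingertip heights of about 60 mm, which agrees with the text.

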